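# Tumble the tested power module off its stand and fit its heatsink

### The arm

A 6-joint arm with a two-finger parallel gripper is mounted at the origin on the work surface. World frame = base frame: x ahead of the robot, y to its left, z up, the work surface at z = 0. Lengths are in m, angles in rad, forces in N, time in s.
With the tool pointing down it reaches from about 0.375 to 0.975 m from the base axis. Payload 3.8 kg.
Tool frame: the origin (TCP) lies on the mounting face of the last link; the fingertips stand manip.tcp_to_tips ahead of it and the grasp point (between the pads) lies 147 mm ahead of it (manip.tcp_to_tips is the distance from the TCP to the fingertips, in m); z points along the fingers, y is the line along which they close (so a half turn about z gives the same grasp; the last joint's range is limited). The gripper opens to 88 mm and grips with 3 to 60 N. Pads are 18 mm wide; open, the fingers measure 123 mm over their backs; the gripper's body (75 mm by 187 mm) begins 45 mm behind the grasp point.
Start: joints at [-1.183, 0.264, 1.604, -0, 1.274, -0.037], TCP at [0.278, -0.615, 0.405] pointing down, gripper open.
Joint ranges: [-2.63, 2.63], [-0.94, 2.18], [0.31, 2.57], [-1.31, 4.45], [0, 2.66], [-2.55, 2.55]. Speed limits (rad/s): [2.57, 2.57, 3.14, 3.14, 3.14, 3.14].

### API

Orientations are given as a rotation vector (axis times angle).
In Python, from plant import manip gives the robot as it stands.
- The arm moves only by the tool drive_tool, never from a script. Its argument "deltas" is text: rows parted by semicolons, each of 7 numbers parted by spaces: the shift along the tool's x, y, z scaled (see below), then the turn, a rotation vector about the tool's x, y, z scaled (see below), then the opening, from 0 (shut) to 1 (fully open). In form: dx dy dz ax ay az claw; .... A call has 1 to 10 rows; each row is the pose to reach, as a shift and turn from the pose commanded when the call began, along the tool's axes at that moment; what a row does not reach only later rows make up. The controller multiplies each number of a shift by 0.25 m and each number of a turn by 45 degrees. A row lasts 1/10 s, in which the tool goes at most 50 mm and 8.59 degrees, less where a joint would pass 70% of its speed; a pose out of reach is approached as far as the arm can. A call with a number of a shift or a turn outside -1 to 1 is refused whole. A call with a gripper value outside its range is refused whole. The fingers move at their own pace and stop on an object; "force" is the grip in N (left out, the last holds). Time passes only in rows, so rows that repeat a pose let the fingers close. It gives the time, the measured TCP pose, the force, the opening and the grip force at its end, in the units of the state.
- manip.read_state(): the state, without advancing time (a new reading comes with each control period).
- manip.camera(name): name is "side" or "top" or "wrist"; returns a dict with "frame" (384x512x3 uint8, blue, green, red), "vertical_fov" (degrees; the focal length in pixels is half the picture's height over the tangent of half this angle, whatever the lens; pixels are square), "cx", "cy" (the principal point, pixels), "R" (3x3) and "t" (3): a world point X has camera coordinates R X + t. Camera axes: x right, y down, z forward; pixel columns grow to the right and rows downward; lengths in m; the calibration is good to about 2 mm. The wrist camera is an equidistant fisheye: a pixel r from the principal point sees the ray r / f radians off the axis. A picture is of the moment at which its call begins. There is no depth.
- manip.job_done(): hands the job in; it is judged then, once.
Trained networks look in a picture, given as the dict that the camera call returned (one of the last four; its "shot" number tells which), for a name from the list of things; names that differ only in an ending like _2 or _b are one class to them, and where a whole thing is asked for, a point or a joint stands for the part that bears it (a point fixed in the world has none). Each returns a list of dicts, best first, with "score" (0 to 1); they miss things now and then, are a little off and sometimes report something else, mostly with a low value. They report only what shows in the picture. A call takes as long as a camera call. They do not tell look-alikes from the thing itself.
- manip.find_in(picture, target): "rect" ([left, top, width, height] in pixels, round what is visible of it).
- manip.spot_point(picture, target): "point" ([column, row] in pixels: a listed point, or the origin of a listed thing).
The state is a dict: "t": time; "joint_pos": joint angles; "qd": joint speeds; "tau": joint torques, N m; "tcp_pos": TCP position; "tool_rot": TCP orientation; "contact_force": force on the tool from outside, world axes, zero at the start; "torque": the same for the moment, N m; "grip_width": finger opening in m; "gripper_force": force on a finger pad.
Only numpy, scipy, OpenCV 4.12 (cv2) and the standard library are available. Lean on these libraries where they do the work, as an engineer would, in place of code of your own. Each camera call takes 0.05 s, during which the arm holds its last target. There are 200 camera calls.

### The job

The power module on the low test stand has passed its test: pushing it gently, without hard knocks or lifting, tumble it forward over the open front edge of the stand, so that it lies on the bench on its resin face with the aluminium baseplate up. Push it back until its side is flush and square against the front of the stand, and lay the heatsink of the same size as the baseplate squarely on it, edges matching, set down and not dropped. Leave everything else where it is.

Things in the scene. Friction and masses are not known exactly. Their poses are not given: they have to be found in the camera images.
- power_module: Dark box, 120 (own x) x 130 (y) x 100 mm (z), 0.7-1 kg, weight evenly spread, too thick to grasp. Starts on the stand's deck, own z up, own x along the stand's x (within 2 degrees). Faces: +x grey resin, -x aluminium baseplate, +z flush brass terminals. Origin: centre of the -z face it stands on. Tumbled once, its x points down, it is 120 mm high, and the old underside (origin) faces the stand.
- baseplate (a point): Centre of the baseplate's outer surface (100 mm along module z, 130 along y); axes as the module's. Pushed low on this face the module slides, pushed high it tips. With half its length past the edge it tips 20-30 degrees nose-down and rests stably on bench and edge. Pushed on from low down it slides off unturned; pushed near the top of this face it goes over, landing 20-80 mm from the stand.
- test_stand: Low flat fixed stand, 250 mm long (own x), 176 wide (y), rubber-covered deck 28 mm high (friction 0.7-1.1; elsewhere 0.45-0.75). Origin: on the bench, middle of the foot of its upright open front edge; x points out over the edge, z up; the deck covers x -250 to 0. Guide rails 12 mm high, 138 mm apart inside, from x -235 to -35. The module's centre starts 85-118 mm behind the edge.
- heatsink: Larger of two loose aluminium heatsinks, lying base down: base 100 (own x) x 130 (y) x 8 mm; centred on it a block of fins 44 mm wide (x), 122 long (y), 32 high, leaving 28 mm flat flanges at both sides; 0.36 kg, 40 mm high. Grip it across the fins. Origin: centre of its underside, z up. Left or right of the stand.
- short_heatsink: The other heatsink, alike but 85 mm long (own y); not needed. The two may be swapped: one lies left, one right of the stand. Origin: centre of its underside.
- capacitor_board: Bystander: circuit board 100 by 150 mm on six blue capacitors, 70 mm high. Origin: centre of its underside.
- solder_reel: Bystander: solder reel standing upright, 64 mm diameter, 50 mm high. Origin: centre of its underside.
- screwdriver: Bystander: screwdriver, 200 mm long, lying near the robot. Origin near its middle.
- flux_bottle: Bystander: white bottle, 44 mm diameter, 120 mm high. Origin: centre of its underside.
- glass_jar: Bystander: glass jar with lid, 70 mm diameter, 110 mm high. Origin: centre of its underside.
- transformer: Bystander: copper-wound ring transformer lying flat, 70 mm diameter, 42 mm high. Origin: centre of its underside.
Mind the look-alikes: they are no part of the job. What is shaped like the heatsink but green is not meant.

How it is judged:
By the outcome, as a careful person would: the job done as asked, in the order asked, and still so for the second after the job is handed in, with the robot touching nothing.
It also fails if it takes over 72 s, if anything falls off the work surface, if the arm or the gripper's body presses on something with over 40 N, if the wrist force passes 120 N, or if a joint passes its speed limit or range.

## Working session

There is one attempt and no reset: what is moved stays moved. The work goes in short steps, Python scripts to look and compute and a tool call to move; the robot and the scene stay as the last step left them, time stands still between calls to the robot, and variables do not carry over. Pictures are saved under pics/ and viewed, at most 10 in all, crops included, and the job is handed in when it is done.

Besides the shell and the picture viewer there is one more tool, called after ">>>" as name(argument=value, ...), one argument or row to a line, values as JSON. drive_tool: Moves the arm, as the interface text tells. Its arguments: {"type":"object","properties":{"deltas":{"type":"string"},"force":{"type":"number"}},"required":["deltas"]}

```bash
ls; mkdir -p pics
cat > h.py <<'E'
import numpy as np, cv2
from scipy.spatial.transform import Rotation as Ro
from plant import manip
def f(p): return p["frame"].shape[0]/2/np.tan(np.radians(p["vertical_fov"]/2))
def ray(p,uv):
    d=np.array([uv[0]-p["cx"],uv[1]-p["cy"]])/f(p)
    if p.get("name")=="wrist":
        r=np.hypot(*d); v=np.array([*(d/r*np.sin(r) if r>1e-9 else d),np.cos(r)])
    else: v=np.array([*d,1.])
    R=np.array(p["R"]);return -R.T@np.array(p["t"]),R.T@v
def onz(p,uv,z):
    c,v=ray(p,uv);return c+v*(z-c[2])/v[2]
def proj(p,X):
    c=np.array(p["R"])@np.asarray(X,float)+np.array(p["t"])
    if p.get("name")=="wrist":
        r=np.hypot(c[0],c[1]);th=np.arctan2(r,c[2]);q=c[:2]/max(r,1e-9)*th
    else:q=c[:2]/c[2]
    return q*f(p)+np.array([p["cx"],p["cy"]])
def cam(n):
    p=manip.camera(n);p["name"]=n;return p
E
python3 - <<'E'
from h import *
print(manip.tcp_to_tips)
ims=[]
for n in("top","side"):
    p=cam(n);cv2.imwrite(f"pics/{n}0.png",cv2.resize(p["frame"],(800,600),interpolation=cv2.INTER_CUBIC))
    C=-np.array(p["R"]).T@p["t"];print(n,p["vertical_fov"],C,np.array(p["R"]).round(2).tolist(),[k for k in p])
    for o in("power_module","baseplate","test_stand","heatsink","short_heatsink","capacitor_board","solder_reel","screwdriver","flux_bottle","glass_jar","transformer"):
        s=manip.spot_point(p,o)[:3];r=manip.find_in(p,o)[:2]
        print(o,[(np.round(a["point"]).tolist(),round(a["score"],2),onz(p,a["point"],.028 if o=="power_module" else 0)[:2].round(3).tolist()) for a in s],[(np.round(a["rect"]).tolist(),round(a["score"],2)) for a in r])
E
```

```text
pics
0.166
top 48.423400533490415 [0.37087224 0.0596322  1.35443701] [[0.01, -1.0, 0.0], [-0.99, -0.01, -0.17], [0.17, -0.0, -0.99]] ['frame', 'vertical_fov', 'cx', 'cy', 'R', 't', 'shot', 'name']
power_module [([309.0, 200.0], 0.77, [0.563, -0.11])] [([286.0, 169.0, 49.0, 49.0], 0.96), ([383.0, 203.0, 37.0, 35.0], 0.41)]
baseplate [] [([286.0, 169.0, 48.0, 52.0], 0.82)]
test_stand [([273.0, 204.0], 0.86, [0.551, 0.003]), ([331.0, 146.0], 0.54, [0.745, -0.189])] []
heatsink [([90.0, 248.0], 0.85, [0.41, 0.576]), ([152.0, 228.0], 0.77, [0.472, 0.386])] [([66.0, 220.0, 48.0, 49.0], 0.56), ([126.0, 140.0, 47.0, 36.0], 0.52)]
short_heatsink [([400.0, 222.0], 0.69, [0.497, -0.401]), ([308.0, 201.0], 0.17, [0.563, -0.111])] [([383.0, 206.0, 37.0, 34.0], 0.69)]
capacitor_board [([154.0, 161.0], 0.6, [0.691, 0.391])] [([124.0, 136.0, 50.0, 40.0], 0.73)]
solder_reel [([256.0, 134.0], 0.82, [0.784, 0.058]), ([217.0, 140.0], 0.5, [0.764, 0.186])] [([247.0, 120.0, 22.0, 27.0], 0.69)]
screwdriver [([250.0, 254.0], 0.71, [0.392, 0.073])] [([221.0, 252.0, 65.0, 10.0], 0.86)]
flux_bottle [([217.0, 1
[... 963 characters left out ...]
7), ([248.0, 146.0, 40.0, 44.0], 0.43)]
capacitor_board [([196.0, 270.0], 0.66, [0.682, 0.403]), ([209.0, 197.0], 0.48, [0.775, 0.063])] [([177.0, 242.0, 36.0, 44.0], 0.75), ([298.0, 204.0, 15.0, 36.0], 0.44)]
solder_reel [([212.0, 199.0], 0.56, [0.758, 0.068])] [([202.0, 184.0, 16.0, 20.0], 0.55)]
screwdriver [([305.0, 227.0], 0.43, [0.369, 0.085])] [([300.0, 203.0, 16.0, 23.0], 0.55)]
flux_bottle [([238.0, 162.0], 0.68, [0.738, -0.176])] [([232.0, 140.0, 10.0, 22.0], 0.48)]
glass_jar [([205.0, 222.0], 0.86, [0.738, 0.192]), ([264.0, 177.0], 0.54, [0.601, -0.123])] [([191.0, 198.0, 24.0, 30.0], 0.69)]
transformer [([261.0, 141.0], 0.55, [0.687, -0.348])] [([252.0, 130.0, 14.0, 14.0], 0.71)]
```

View pics/top0.png

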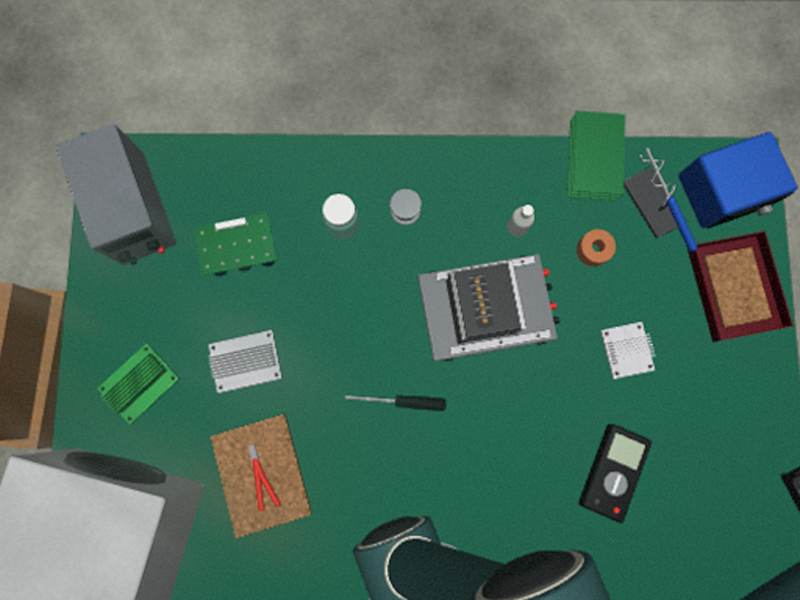

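View pics/side0.png

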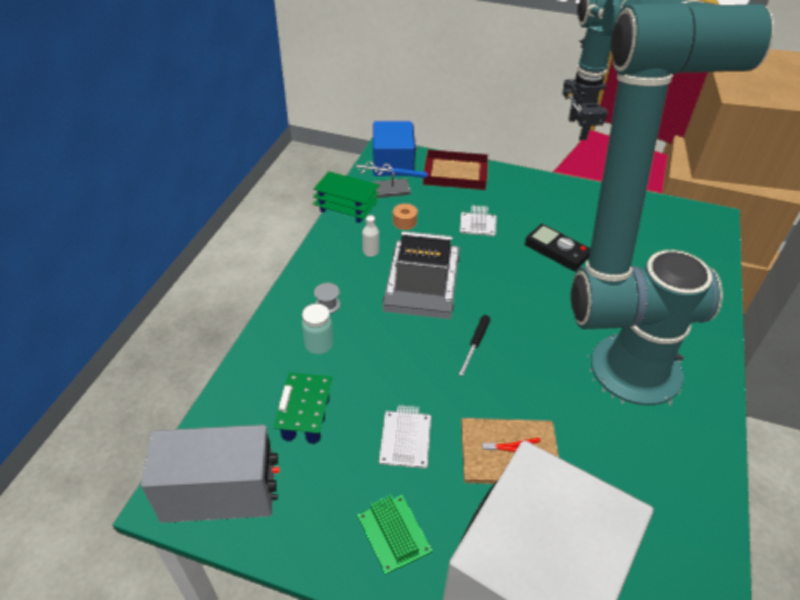

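The top view (800x600 picture) shows:
- **Stand:** around (487,307), with its open front to the left (world +y). The module is on it at (485,300).
- **Heatsink candidates:** the silver one at (245,361), the green look-alike at (138,383), and the short silver one at (628,350). The green circuit boards at (237,245) and (597,155) could also be mistaken for it.
- **Choice:** the silver long one at (245,361), world about (0.47, 0.386).

I'll check it with a close crop.

Run:
```python
from h import *
p=cam("top");F=p["frame"]
a=cv2.resize(F[155:245,262:362],(500,450),interpolation=cv2.INTER_CUBIC)
b=cv2.resize(F[205:258,128:188],(300,265),interpolation=cv2.INTER_CUBIC)
c=np.zeros((450,800,3),np.uint8);c[:,:500]=a;c[:265,500:]=b
cv2.imwrite("pics/crop1.png",c)
s=manip.read_state();print(s["tcp_pos"],Ro.from_rotvec(s["tool_rot"]).as_matrix().round(3).tolist())
```

```text
[ 0.27820284 -0.61498711  0.40470111] [[0.911, 0.412, -0.0], [0.412, -0.911, 0.0], [-0.0, -0.0, -1.0]]
```

View pics/crop1.png

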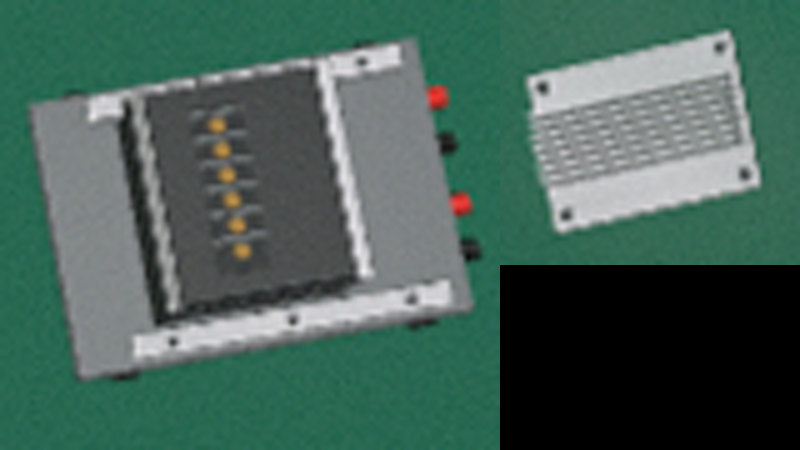

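The crop confirms the choice: a silver heatsink with fins along its long side and corners at about (528,75), (730,30), (760,185) and (556,232). The stand deck corners are at (31,106), (415,38), (473,308) and (80,380).

```bash
cat >> h.py <<'E'
def fit(p,pts,model,z,th0):
    from scipy.optimize import least_squares
    W=np.array([onz(p,q,z)[:2] for q in pts]);m=np.array(model)
    g=lambda v:(np.c_[np.cos(v[2])*m[:,0]-np.sin(v[2])*m[:,1]+v[0],np.sin(v[2])*m[:,0]+np.cos(v[2])*m[:,1]+v[1]]-W).ravel()
    r=least_squares(g,[*W.mean(0),th0]);return r.x,r.fun
def rel(pos,R):
    "numbers from the present pose to a world pose"
    s=manip.read_state();R0=Ro.from_rotvec(s["tool_rot"]).as_matrix()
    d=R0.T@(np.asarray(pos)-s["tcp_pos"])/.25
    a=Ro.from_matrix(R0.T@R).as_rotvec()/np.radians(45)
    print("rel",d.round(3).tolist(),a.round(3).tolist())
def tool(yaw,tilt=0):
    "pointing down, tool x along world yaw; tilt: tips lean toward +tool x"
    return Ro.from_euler("z",yaw).as_matrix()@np.diag([1,-1,-1.])@Ro.from_euler("y",tilt).as_matrix()
E
python3 - <<'E'
from h import *
p=cam("top")
c=lambda P,o:[(u/5+o[0]-.4,v/5+o[1]-.4) for u,v in P]
x,r=fit(p,c([(31,106),(80,380),(473,308),(415,38)],(262,155)),[(0,.088),(0,-.088),(-.25,-.088),(-.25,.088)],.028,1.4)
# image up = +x world ; stand x = +y, so stand +y = -x world (image down)
x2,r2=fit(p,c([(31,106),(80,380),(473,308),(415,38)],(262,155)),[(0,-.088),(0,.088),(-.25,.088),(-.25,-.088)],.028,1.4)
print(x,np.degrees(x[2]),abs(r).max(),x2,np.degrees(x2[2]),abs(r2).max())
h=c([(28,75),(230,30),(260,185),(56,232)],(128,205))
x3,r3=fit(p,h,[(.05,.065),(.05,-.065),(-.05,-.065),(-.05,.065)],.008,0)
print(x3,np.degrees(x3[2]),r3.round(4))
m=c([(142,92),(318,65),(360,278),(185,305)],(262,155))
print([onz(p,q,.128)[:2].round(3).tolist() for q in m])
th=x2[2];print((tool(th)@[1,0,0]).round(3),(tool(0,.3)@[0,0,1]).round(3))
rel([.45,-.13,.45],tool(th))
E
```

```text
[0.5509094  0.00472951 1.76557406] 101.1599420393522 0.1739347876057883 [0.55227659 0.00499132 1.75443775] 100.52187862102492 0.001170702166800562
[0.46429273 0.36967928 0.22989514] 13.172021311731832 [-0.0003  0.0001 -0.0001  0.      0.     -0.0002  0.0004  0.0001]
[[0.627, -0.042], [0.644, -0.146], [0.518, -0.167], [0.502, -0.066]]
[-0.183  0.983  0.   ] [ 0.296  0.    -0.955]
rel [1.426, -1.484, -0.181] [-0.0, 0.0, -1.693]
```

```bash
cat >> h.py <<'E'
S=np.array([.5523,.0050]);TH=1.7544;ex=np.array([np.cos(TH),np.sin(TH)]);ey=np.array([-ex[1],ex[0]])
def W(x,y,z): return np.array([*(S+x*ex+y*ey),z])
def toS(X): d=np.asarray(X)[:2]-S; return np.array([d@ex,d@ey,X[2] if len(X)>2 else 0])
def tcp(tip,R): return np.asarray(tip)-.166*R[:,2]
E
python3 - <<'E'
from h import *
R=tool(TH,np.radians(30));P=tcp(W(-.215,0,.2),R);print(P);rel(P,R)
E
```

```text
[ 0.60670701 -0.28799126  0.34376022]
rel [1.736, -0.65, 0.244] [0.443, 0.565, -1.652]
```

>>> drive_tool(
  deltas="0.868 -0.325 0.122 0.22 0.28 -0.83 0.7;0.868 -0.325 0.122 0.22 0.28 -0.83 0.7;0.868 -0.325 0.122 0.22 0.28 -0.83 0.7;0.868 -0.325 0.122 0.22 0.28 -0.83 0.7;0.868 -0.325 0.122 0.22 0.28 -0.83 0.7;0.868 -0.325 0.122 0.22 0.28 -0.83 0.7",
)

```text
t: 3.0
tcp_pos: [0.4449, -0.4486, 0.3731]
tool_rot: [-2.496, -1.507, -0.259]
contact_force: [-0.0, -0.4, -0.6]
grip_width: 0.0616
gripper_force: 0.0
```

Run:
```python
from h import *
R=tool(TH,np.radians(30));P=tcp(W(-.215,0,.2),R);rel(P,R)
```

```text
rel [0.813, 0.294, 0.313] [0.216, 0.281, -0.815]
```

>>> drive_tool(
  deltas="0.813 0.294 0.313 0.216 0.281 -0.815 0.7;0.813 0.294 0.313 0.216 0.281 -0.815 0.7;0.813 0.294 0.313 0.216 0.281 -0.815 0.7;0.813 0.294 0.313 0.216 0.281 -0.815 0.7;0.813 0.294 0.313 0.216 0.281 -0.815 0.7;0.813 0.294 0.313 0.216 0.281 -0.815 0.7;0.813 0.294 0.313 0.216 0.281 -0.815 0.7",
)

```text
t: 3.7
tcp_pos: [0.6052, -0.2924, 0.344]
tool_rot: [-1.738, -2.074, -0.458]
contact_force: [-0.1, 0.3, -0.3]
grip_width: 0.0615
gripper_force: 0.0
```

Run:
```python
from h import *
R=tool(TH,np.radians(30))
for x,z in((-.215,.058),(-.19,.058),(-.08,.058)): rel(tcp(W(x,0,z),R),R)
p=cam("wrist");F=p["frame"]
cv2.imwrite("pics/w1.png",cv2.resize(F,(640,480)))
for X in (W(0,0,.028),W(0,.088,.028),W(0,-.088,.028)): print(proj(p,X)*1.25)
```

```text
rel [-0.268, 0.01, 0.502] [0.002, 0.006, -0.009]
rel [-0.181, 0.01, 0.552] [0.002, 0.006, -0.009]
rel [0.201, 0.007, 0.77] [0.002, 0.006, -0.009]
[317.79918585  95.56917752]
[236.38594644  98.2451358 ]
[399.06415537  97.23436307]
```

View pics/w1.png

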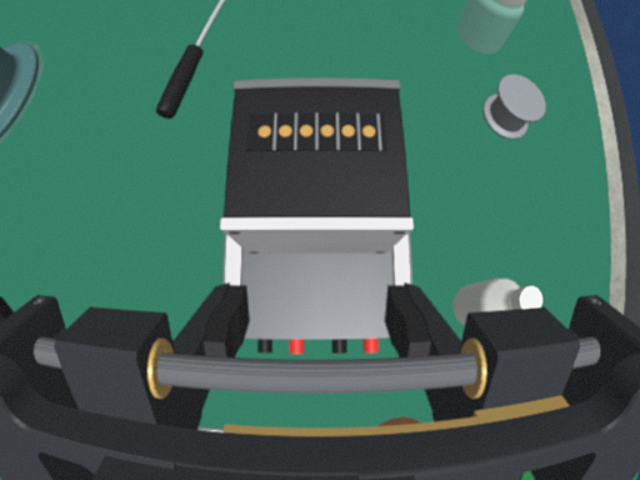

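The wrist view shows the module square ahead. Its rear top edge is at row 224, columns 222-412, and the open fingers straddle the centre, behind the module. Now I'll descend behind it.

>>> drive_tool(
  deltas="-0.2 0.01 0.3 0 0 0 0.7;-0.268 0.01 0.502 0 0 0 0.7;-0.268 0.01 0.502 0 0 0 0.7;-0.268 0.01 0.502 0 0 0 0.7;-0.25 0.01 0.512 0 0 0 0.7;-0.233 0.01 0.522 0 0 0 0.7;-0.215 0.01 0.532 0 0 0 0.7;-0.198 0.01 0.542 0 0 0 0.7",
)

```text
t: 4.55
tcp_pos: [0.604, -0.2678, 0.2049]
tool_rot: [-1.738, -2.079, -0.463]
contact_force: [-0.7, 0.5, 0.2]
grip_width: 0.0616
gripper_force: 0.0
```

Run:
```python
from h import *
R=tool(TH,np.radians(30));s=manip.read_state();T=Ro.from_rotvec(s["tool_rot"]).as_matrix();print(toS(s["tcp_pos"]+.166*T[:,2]),s["contact_force"])
for x,z in((-.13,.058),(-.065,.058)): rel(tcp(W(x,0,z),R),R)
```

```text
[-0.19558527 -0.00195197  0.06061054] [-0.67519914  0.45052705  0.16686764]
rel [0.218, -0.006, 0.139] [0.007, 0.008, -0.005]
rel [0.445, -0.007, 0.267] [0.007, 0.008, -0.005]
```

>>> drive_tool(
  deltas="0.021 0 0.012 0 0 0 0.7;0.042 0 0.024 0 0 0 0.7;0.062 0 0.036 0 0 0 0.7;0.08 0 0.046 0 0 0 0.7;0.097 0 0.056 0 0 0 0.7;0.114 0 0.066 0 0 0 0.7;0.131 0 0.076 0 0 0 0.7;0.149 0 0.086 0 0 0 0.7;0.166 0 0.096 0 0 0 0.7;0.183 0 0.106 0 0 0 0.7",
)

```text
t: 5.55
tcp_pos: [0.5946, -0.2168, 0.2027]
tool_rot: [-1.739, -2.079, -0.46]
contact_force: [1.1, -6.1, 1.2]
grip_width: 0.0618
gripper_force: 3.2
```

>>> drive_tool(
  deltas="0.017 0 0.01 0 0 0 0.7;0.035 0 0.02 0 0 0 0.7;0.052 0 0.03 0 0 0 0.7;0.069 0 0.04 0 0 0 0.7;0.087 0 0.05 0 0 0 0.7;0.104 0 0.06 0 0 0 0.7;0.121 0 0.07 0 0 0 0.7;0.139 0 0.08 0 0 0 0.7;0.15 0 0.087 0 0 0 0.7;0.15 0 0.087 0 0 0 0.7",
)

```text
t: 6.55
tcp_pos: [0.5871, -0.1737, 0.2026]
tool_rot: [-1.739, -2.079, -0.461]
contact_force: [0.7, -4.3, 2.2]
grip_width: 0.0618
gripper_force: 2.4
```

Run:
```python
from h import *
R=tool(TH,np.radians(30));s=manip.read_state();T=Ro.from_rotvec(s["tool_rot"]).as_matrix();print(toS(s["tcp_pos"]+.166*T[:,2]),s["contact_force"])
for x,z in((-.065,.058),): rel(tcp(W(x,0,z),R),R)
p=cam("side");a=cv2.resize(p["frame"][120:230,220:320],(480,528),interpolation=cv2.INTER_CUBIC);cv2.imwrite("pics/s1.png",a)
```

```text
[-0.10015109 -0.00234125  0.05820566] [ 0.66894905 -4.25289266  2.17218873]
rel [0.117, -0.007, 0.07] [0.006, 0.01, -0.006]
```

View pics/s1.png

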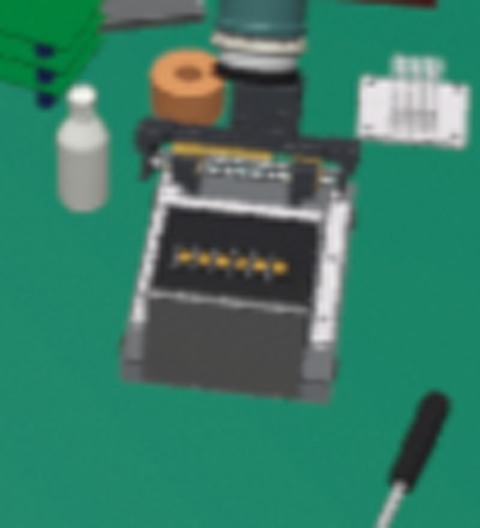

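The side view shows the module still upright on the deck. Its nose is roughly 28 mm past the front edge and square between the rails. I'll continue slowly.

>>> drive_tool(
  deltas="0.012 0 0.007 0 0 0 0.7;0.024 0 0.014 0 0 0 0.7;0.036 0 0.021 0 0 0 0.7;0.048 0 0.028 0 0 0 0.7;0.06 0 0.035 0 0 0 0.7;0.072 0 0.042 0 0 0 0.7;0.084 0 0.049 0 0 0 0.7;0.094 0 0.055 0 0 0 0.7;0.101 0 0.059 0 0 0 0.7;0.108 0 0.063 0 0 0 0.7",
)

```text
t: 7.6
tcp_pos: [0.5819, -0.1436, 0.2027]
tool_rot: [-1.74, -2.08, -0.461]
contact_force: [1.6, -7.6, 3.6]
grip_width: 0.0615
gripper_force: 4.0
```

```bash
cat > st.py <<'E'
from h import *
R=tool(TH,np.radians(30));s=manip.read_state();T=Ro.from_rotvec(s["tool_rot"]).as_matrix();print(toS(s["tcp_pos"]+.166*T[:,2]),np.round(s["contact_force"],1))
p=cam("side")
for o in("power_module",):
    print(manip.find_in(p,o)[:1],manip.spot_point(p,o)[:1])
# predicted top-front corner for angle 0 / 28 deg
E
python3 st.py
```

```text
[-0.06978883 -0.00291333  0.05826129] [ 1.6 -7.6  3.6]
[{'rect': [243.7, 166.5, 41.0, 43.7], 'score': 0.82}] [{'point': [262.2, 196.1], 'score': 0.61}]
```

>>> drive_tool(
  deltas="0.007 0 0.004 0 0 0 0.7;0.014 0 0.008 0 0 0 0.7;0.014 0 0.008 0 0 0 0.7",
)

```text
t: 8.05
tcp_pos: [0.5813, -0.1397, 0.203]
tool_rot: [-1.739, -2.08, -0.462]
contact_force: [1.2, -6.9, 4.4]
grip_width: 0.0616
gripper_force: 3.7
```

>>> drive_tool(
  deltas="0.007 0 0.004 0 0 0 0.7;0.014 0 0.008 0 0 0 0.7;0.014 0 0.008 0 0 0 0.7",
)

```text
t: 8.35
tcp_pos: [0.5808, -0.1358, 0.2033]
tool_rot: [-1.74, -2.08, -0.462]
contact_force: [0.6, -7.7, 5.7]
grip_width: 0.0615
gripper_force: 4.0
```

```bash
python3 st.py
```

```text
[-0.06184701 -0.00334581  0.05886154] [ 0.6 -7.7  5.7]
[{'rect': [243.5, 165.8, 41.2, 45.4], 'score': 0.96}] [{'point': [260.6, 194.9], 'score': 0.77}]
```

>>> drive_tool(
  deltas="0.007 0 0.004 0 0 0 0.7;0.014 0 0.008 0 0 0 0.7;0.01 0 0.006 0 0 0 0.7;0 0 0 0 0 0 0.7;-0.02 0 -0.012 0 0 0 0.7;-0.05 0 -0.03 0 0 0 0.7;-0.07 0 -0.04 0 0 0 0.7;-0.07 0 -0.04 0 0 0 0.7",
)

```text
t: 9.3
tcp_pos: [0.583, -0.155, 0.2011]
tool_rot: [-1.737, -2.074, -0.461]
contact_force: [-0.7, -0.3, -0.7]
grip_width: 0.0619
gripper_force: 0.0
```

```bash
python3 st.py
python3 - <<'E'
from h import *
p=cam("side");cv2.imwrite("pics/s2.png",cv2.resize(p["frame"][130:230,220:320],(500,500),interpolation=cv2.INTER_CUBIC))
E
```

```text
[-0.08045316 -0.00148723  0.05697999] [-0.7 -0.3 -0.7]
[{'rect': [242.9, 171.3, 40.7, 42.5], 'score': 0.58}] [{'point': [261.6, 198.7], 'score': 0.88}]
```

View pics/s2.png

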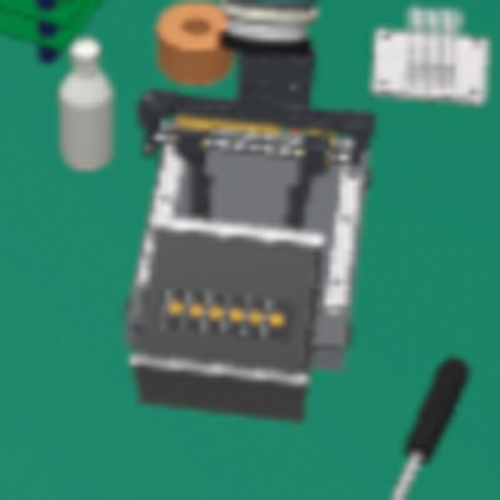

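The module has tipped nose-down stably: its front foot is at row ~405 and its rear top edge runs from (152,228) to (322,240). I'll measure that edge, then raise the fingers.

Run:
```python
from h import *
p=cam("side")
for q in((152,228),(322,240),(132,362),(304,384)):
    uv=(q[0]/5+220,q[1]/5+130); print([toS(onz(p,uv,z)).round(3).tolist() for z in ((.144,.138) if q[1]<300 else (.088,.094))])
R=tool(TH,np.radians(30))
for x,z in((-.085,.128),(-.035,.128),(.05,.128)): rel(tcp(W(x,0,z),R),R)
```

```text
[[0.015, -0.062, 0.144], [0.008, -0.063, 0.138]]
[[0.008, 0.066, 0.144], [0.001, 0.066, 0.138]]
[[0.102, -0.064, 0.088], [0.108, -0.063, 0.094]]
[[0.104, 0.065, 0.088], [0.11, 0.066, 0.094]]
rel [0.119, -0.004, -0.257] [0.003, 0.004, -0.007]
rel [0.292, -0.005, -0.158] [0.003, 0.004, -0.007]
rel [0.587, -0.007, 0.011] [0.003, 0.004, -0.007]
```

>>> drive_tool(
  deltas="0.119 -0.004 -0.257 0 0 0 0.7;0.119 -0.004 -0.257 0 0 0 0.7;0.18 -0.004 -0.222 0 0 0 0.7;0.24 -0.005 -0.188 0 0 0 0.7;0.292 -0.005 -0.158 0 0 0 0.7;0.315 -0.005 -0.145 0 0 0 0.7;0.334 -0.005 -0.135 0 0 0 0.7;0.348 -0.005 -0.127 0 0 0 0.7;0.362 -0.005 -0.119 0 0 0 0.7",
)

```text
t: 10.45
tcp_pos: [0.5704, -0.0913, 0.2718]
tool_rot: [-1.736, -2.075, -0.46]
contact_force: [0.2, -2.1, 1.0]
grip_width: 0.0616
gripper_force: 1.2
```

```bash
python3 st.py
```

```text
[-0.0156116  -0.00060392  0.12768274] [ 0.2 -2.1  1. ]
[{'rect': [243.6, 173.1, 40.4, 42.0], 'score': 0.93}] [{'point': [263.7, 199.3], 'score': 0.55}]
```

>>> drive_tool(
  deltas="0.014 0 0.008 0 0 0 0.7;0.028 0 0.016 0 0 0 0.7;0.042 0 0.024 0 0 0 0.7;0.056 0 0.032 0 0 0 0.7;0.069 0 0.04 0 0 0 0.7;0.083 0 0.048 0 0 0 0.7;0.097 0 0.056 0 0 0 0.7;0.111 0 0.064 0 0 0 0.7;0.118 0 0.068 0 0 0 0.7",
)

```text
t: 11.5
tcp_pos: [0.5664, -0.0598, 0.2809]
tool_rot: [-1.734, -2.079, -0.468]
contact_force: [-9.5, -14.1, 40.2]
grip_width: 0.0615
gripper_force: 17.6
```

```bash
python3 st.py
```

```text
[ 0.01621654 -0.00330964  0.13684669] [ -9.5 -14.1  40.2]
[{'rect': [242.2, 179.1, 40.5, 37.4], 'score': 0.95}] [{'point': [262.9, 196.4], 'score': 0.68}]
```

>>> drive_tool(
  deltas="0.01 0 -0.017 0 0 0 0.7;0.018 0 -0.031 0 0 0 0.7",
)

```text
t: 11.85
tcp_pos: [0.5651, -0.0587, 0.2833]
tool_rot: [-1.738, -2.077, -0.464]
contact_force: [0.2, -1.2, 1.3]
grip_width: 0.0619
gripper_force: 0.3
```

```bash
python3 st.py;python3 - <<'E'
from h import *
p=cam("side");cv2.imwrite("pics/s3.png",cv2.resize(p["frame"][130:230,220:320],(500,500),interpolation=cv2.INTER_CUBIC))
E
```

```text
[ 0.01730227 -0.00196851  0.13911251] [ 0.2 -1.2  1.3]
[{'rect': [243.0, 175.8, 41.1, 40.1], 'score': 0.95}] [{'point': [262.4, 196.9], 'score': 0.97}]
```

View pics/s3.png

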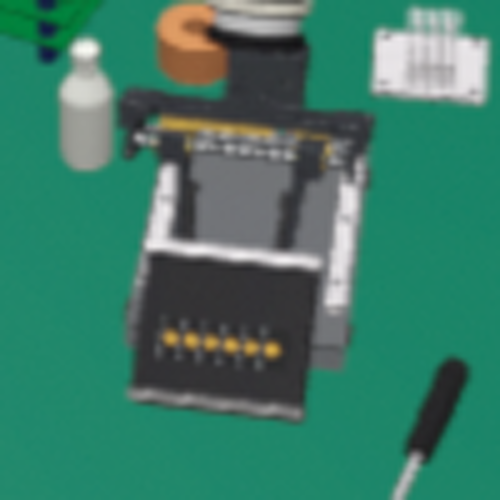

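The module has tilted further, to about 36°, and its front top edge is at rows 395-412. The fixed-height push wedged the fingers against the rising face, so I'll follow the arc instead.

>>> drive_tool(
  deltas="0.019 0 0.002 0 0 0 0.7;0.036 0 0.007 0 0 0 0.7;0.051 0 0.011 0 0 0 0.7;0.066 0 0.016 0 0 0 0.7;0.081 0 0.022 0 0 0 0.7",
)

```text
t: 12.55
tcp_pos: [0.5613, -0.0376, 0.2866]
tool_rot: [-1.737, -2.074, -0.463]
contact_force: [1.5, 0.1, 5.2]
grip_width: 0.0617
gripper_force: 2.0
```

```bash
python3 st.py
```

```text
[ 0.03905226 -0.00165307  0.14257582] [1.5 0.1 5.2]
[{'rect': [240.4, 180.8, 42.5, 37.3], 'score': 0.96}] [{'point': [262.5, 197.6], 'score': 0.64}]
```

>>> drive_tool(
  deltas="0.014 0 0.003 0 0 0 0.7;0.028 0 0.007 0 0 0 0.7;0.042 0 0.011 0 0 0 0.7;0.056 0 0.016 0 0 0 0.7;0.07 0 0.021 0 0 0 0.7",
)

```text
t: 13.2
tcp_pos: [0.5576, -0.0201, 0.2904]
tool_rot: [-1.736, -2.075, -0.461]
contact_force: [0.5, 0.1, -0.2]
grip_width: 0.0618
gripper_force: 0.0
```

```bash
python3 st.py
```

```text
[ 0.05681856 -0.00101427  0.14633856] [ 0.5  0.1 -0.2]
[] [{'point': [261.0, 202.8], 'score': 0.83}]
```

Run:
```python
from h import *
a=cam("side")["frame"][130:230,220:320];b=cam("top")["frame"][130:230,220:320]
cv2.imwrite("pics/c4.png",np.hstack([cv2.resize(x,(400,400),interpolation=cv2.INTER_CUBIC) for x in(a,b)]))
```

```text
(no output)
```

View pics/c4.png

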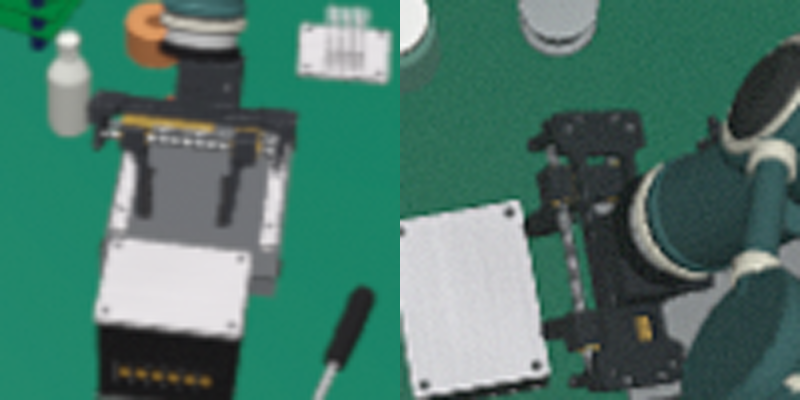

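The module now lies baseplate up. In the side crop the baseplate corners are at about (112,240), (250,255), (240,335) and (95,325). Next I'll measure it and go round to the front.

Run:
```python
from h import *
p=cam("side")
for q in((112,240),(250,255),(240,335),(95,325)):
    print(toS(onz(p,(q[0]/4+220,q[1]/4+130),.12)).round(3))
rel(tcp(W(.12,0,.27),tool(TH)),tool(TH))
```

```text
[ 0.068 -0.063  0.12 ]
[0.067 0.066 0.12 ]
[0.167 0.067 0.12 ]
[ 0.175 -0.062  0.12 ]
rel [0.796, -0.007, -0.215] [0.001, -0.662, -0.008]
```

>>> drive_tool(
  deltas="0.08 0 -0.139 0 0 0 0.7;0.16 0 -0.277 0 0 0 0.7;0.796 -0.007 -0.215 0 -0.662 0 0.7;0.796 -0.007 -0.215 0 -0.662 0 0.7;0.796 -0.007 -0.215 0 -0.662 0 0.7;0.796 -0.007 -0.215 0 -0.662 0 0.7;0.796 -0.007 -0.215 0 -0.662 0 0.7",
)

```text
t: 14.2
tcp_pos: [0.5299, 0.1256, 0.4378]
tool_rot: [2.008, 2.413, 0.003]
contact_force: [-0.9, -0.2, 0.2]
grip_width: 0.062
gripper_force: 0.0
```

```bash
python3 st.py
python3 - <<'E'
from h import *
R=tool(TH,np.radians(-36))
rel(tcp(W(.24,0.002,.2),R),R)
p=cam("wrist");print([ (np.round(a["rect"]),a["score"]) for a in manip.find_in(p,"baseplate")[:2]],[proj(p,W(x,y,.12)).round() for x,y in((.068,-.065),(.068,.065),(.168,.065),(.168,-.065))])
E
```

```text
[ 0.12263448 -0.00040945  0.27179006] [-0.9 -0.2  0.2]
[{'rect': [239.8, 190.1, 41.9, 42.8], 'score': 0.86}] [{'point': [260.0, 200.8], 'score': 0.77}]
rel [0.872, -0.012, 0.403] [-0.006, -0.802, -0.007]
[(array([190., 124., 135., 101.]), 0.69)] [array([314., 219.]), array([196., 220.]), array([190., 128.]), array([319., 127.])]
```

>>> drive_tool(
  deltas="0.872 -0.012 0.1 0 -0.4 0 0.7;0.872 -0.012 0.2 0 -0.802 0 0.7;0.872 -0.012 0.403 0 -0.802 0 0.7;0.872 -0.012 0.403 0 -0.802 0 0.7;0.872 -0.012 0.403 0 -0.802 0 0.7;0.872 -0.012 0.403 0 -0.802 0 0.7;0.872 -0.012 0.403 0 -0.802 0 0.7",
)

```text
t: 15.15
tcp_pos: [0.4891, 0.3364, 0.3331]
tool_rot: [1.671, 1.999, -0.551]
contact_force: [-0.5, 0.6, 1.8]
grip_width: 0.0617
gripper_force: 0.0
```

```bash
python3 st.py
python3 - <<'E'
from h import *
R=tool(TH,np.radians(-36))
for x,z in((.225,.035),(.185,.035)): rel(tcp(W(x,0.002,z),R),R)
E
```

```text
[0.23928834 0.0028801  0.19914742] [-0.5  0.6  1.8]
[{'rect': [239.8, 189.6, 40.9, 45.1], 'score': 0.86}] [{'point': [258.6, 201.4], 'score': 0.59}]
rel [0.35, -0.004, 0.573] [-0.006, 0.001, -0.01]
rel [0.22, -0.003, 0.667] [-0.006, 0.001, -0.01]
```

>>> drive_tool(
  deltas="0.35 -0.004 0.573 0 0 0 0.7;0.35 -0.004 0.573 0 0 0 0.7;0.35 -0.004 0.573 0 0 0 0.7;0.35 -0.004 0.573 0 0 0 0.7;0.325 -0.004 0.592 0 0 0 0.7;0.3 -0.004 0.61 0 0 0 0.7;0.275 -0.004 0.628 0 0 0 0.7;0.25 -0.003 0.646 0 0 0 0.7;0.234 -0.003 0.657 0 0 0 0.7",
)

```text
t: 16.2
tcp_pos: [0.4975, 0.2878, 0.1698]
tool_rot: [1.673, 1.997, -0.542]
contact_force: [-0.5, 0.3, -1.1]
grip_width: 0.0614
gripper_force: 0.0
```

```bash
python3 st.py
python3 - <<'E'
from h import *
R=tool(TH,np.radians(-36))
for x,z in((.14,.035),(.1065,.035)): rel(tcp(W(x,0.002,z),R),R)
E
```

```text
[0.19038994 0.00260326 0.03557433] [-0.5  0.3 -1.1]
[{'rect': [243.1, 189.7, 38.4, 35.0], 'score': 0.62}] [{'point': [259.4, 199.0], 'score': 0.68}]
rel [-0.165, 0.005, 0.118] [-0.005, 0.001, -0.007]
rel [-0.274, 0.005, 0.196] [-0.005, 0.001, -0.007]
```

>>> drive_tool(
  deltas="-0.016 0 0.012 0 0 0 0.7;-0.033 0.001 0.024 0 0 0 0.7;-0.049 0.002 0.035 0 0 0 0.7;-0.066 0.002 0.047 0 0 0 0.7;-0.082 0.003 0.059 0 0 0 0.7;-0.099 0.003 0.071 0 0 0 0.7;-0.115 0.004 0.082 0 0 0 0.7;-0.132 0.004 0.094 0 0 0 0.7;-0.148 0.005 0.106 0 0 0 0.7;-0.165 0.005 0.118 0 0 0 0.7",
)

```text
t: 17.35
tcp_pos: [0.5069, 0.238, 0.1682]
tool_rot: [1.672, 1.999, -0.546]
contact_force: [0.4, 4.1, -1.6]
grip_width: 0.0612
gripper_force: 1.7
```

```bash
python3 st.py
python3 - <<'E'
from h import *
R=tool(TH,np.radians(-36))
for x,z in((.115,.035),(.1065,.035)): rel(tcp(W(x,0.002,z),R),R)
E
```

```text
[0.13962582 0.00283388 0.03409444] [ 0.4  4.1 -1.6]
[{'rect': [244.8, 183.8, 38.9, 27.7], 'score': 0.88}] [{'point': [261.0, 195.5], 'score': 0.86}]
rel [-0.081, 0.002, 0.055] [-0.006, 0.004, -0.006]
rel [-0.108, 0.002, 0.075] [-0.006, 0.004, -0.006]
```

Pushing smoothly at about 4 N. I'll go slowly up to the stand.

>>> drive_tool(
  deltas="-0.016 0 0.011 0 0 0 0.7;-0.032 0.001 0.022 0 0 0 0.7;-0.048 0.001 0.033 0 0 0 0.7;-0.065 0.002 0.044 0 0 0 0.7;-0.077 0.002 0.053 0 0 0 0.7;-0.085 0.002 0.059 0 0 0 0.7;-0.092 0.002 0.063 0 0 0 0.7;-0.096 0.002 0.066 0 0 0 0.7",
)

```text
t: 18.3
tcp_pos: [0.5124, 0.2098, 0.1691]
tool_rot: [1.672, 1.999, -0.545]
contact_force: [-1.4, 6.5, -2.2]
grip_width: 0.0617
gripper_force: 2.9
```

>>> drive_tool(
  deltas="-0.005 0 0.0035 0 0 0 0.7;-0.01 0 0.007 0 0 0 0.7;-0.01 0 0.007 0 0 0 0.7",
)

```text
t: 18.6
tcp_pos: [0.5124, 0.2086, 0.1694]
tool_rot: [1.675, 2.001, -0.542]
contact_force: [-5.3, 13.0, 1.2]
grip_width: 0.0616
gripper_force: 6.6
```

```bash
python3 st.py
```

```text
[0.11029281 0.00265381 0.03479024] [-5.3 13.   1.2]
[{'rect': [247.4, 177.9, 33.6, 28.5], 'score': 0.88}] [{'point': [261.5, 188.5], 'score': 0.55}]
```

>>> drive_tool(
  deltas="-0.006 0 0.0045 0 0 0 0.7;-0.012 0 0.009 0 0 0 0.7;-0.012 0 0.009 0 0 0 0.7;-0.012 0 0.009 0 0 0 0.7",
)

```text
t: 19.15
tcp_pos: [0.5126, 0.2075, 0.1698]
tool_rot: [1.678, 2.004, -0.536]
contact_force: [-14.2, 24.8, 4.4]
grip_width: 0.0618
gripper_force: 13.5
```

```bash
python3 st.py
```

```text
[0.10983917 0.00255886 0.03473408] [-14.2  24.8   4.4]
[{'rect': [246.6, 179.0, 35.5, 24.9], 'score': 0.86}] [{'point': [262.7, 188.1], 'score': 0.88}]
```

>>> drive_tool(
  deltas="0.1 0 -0.07 0 0 0 0.7;0.194 0 -0.141 0 0 0 0.7",
)

```text
t: 19.5
tcp_pos: [0.5029, 0.2624, 0.1697]
tool_rot: [1.671, 1.997, -0.547]
contact_force: [0.3, 0.3, 0.5]
grip_width: 0.0617
gripper_force: 0.0
```

```bash
python3 st.py
python3 - <<'E'
from h import *
R=tool(TH); rel(tcp(W(.2,0,.3),R),R)
E
```

```text
[0.16401466 0.00228973 0.03574696] [0.3 0.3 0.5]
[{'rect': [243.8, 180.6, 40.9, 35.6], 'score': 0.93}] [{'point': [261.8, 191.3], 'score': 0.88}]
rel [-0.902, 0.005, -0.808] [-0.001, 0.804, -0.005]
```

>>> drive_tool(
  deltas="-0.353 0 -0.485 0 0 0 0.7;-0.353 0 -0.485 0 0 0 0.7;-0.353 0 -0.485 0 0 0 0.7;-0.902 0.005 -0.808 0 0.804 -0.005 1;-0.902 0.005 -0.808 0 0.804 -0.005 1;-0.902 0.005 -0.808 0 0.804 -0.005 1;-0.902 0.005 -0.808 0 0.804 -0.005 1;-0.902 0.005 -0.808 0 0.804 -0.005 1;-0.902 0.005 -0.808 0 0.804 -0.005 1",
)

```text
t: 20.55
tcp_pos: [0.5157, 0.1977, 0.4661]
tool_rot: [-2.015, -2.409, 0.001]
contact_force: [-0.2, 0.5, -0.5]
grip_width: 0.088
gripper_force: 0.0
```

```bash
python3 st.py
python3 - <<'E'
from h import *
p=cam("wrist");q=p["frame"]
cv2.imwrite("pics/w2.png",cv2.resize(q,(800,600),interpolation=cv2.INTER_CUBIC))
for x,y,z in((0,-.065,.12),(0,.065,.12),(.1,.065,.12),(.1,-.065,.12),(0,-.088,.028),(0,.088,.028)): print((proj(p,W(x,y,z))*1.5625).round())
for o in("baseplate","heatsink"): print(o,[(np.array(a["rect"])*1.5625,a["score"]) for a in manip.find_in(p,o)[:2]])
E
```

```text
[0.19614576 0.00097582 0.30012912] [-0.2  0.5 -0.5]
[{'rect': [243.3, 177.4, 39.6, 46.3], 'score': 0.63}] [{'point': [265.2, 191.0], 'score': 0.74}]
[471. 477.]
[327. 477.]
[318. 381.]
[481. 381.]
[481. 421.]
[317. 421.]
baseplate [(array([322.5    , 324.375  , 164.21875, 126.40625]), 0.89)]
heatsink [(array([317.8125 ,   2.5    , 115.15625, 113.75   ]), 0.62)]
```

View pics/w2.png

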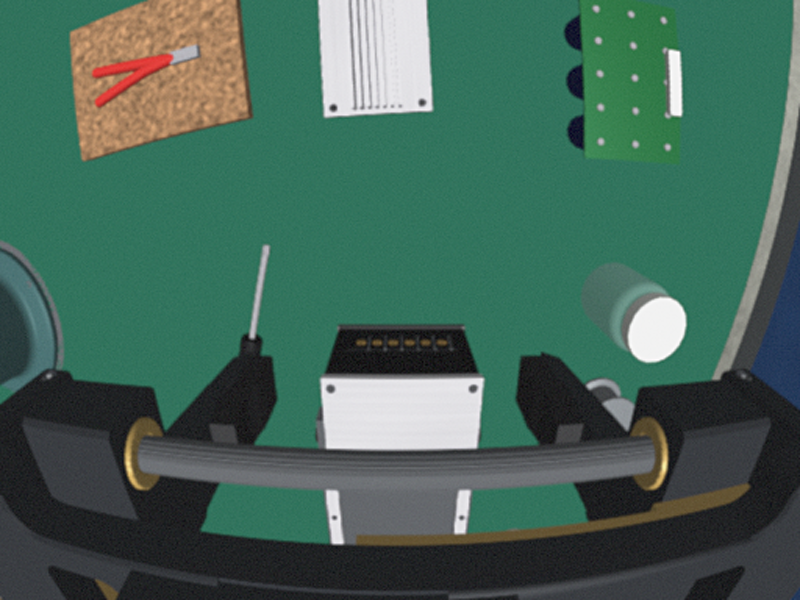

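The wrist view shows the baseplate front edge from (322,378) to (484,377). That puts it square, at stand x ≈ 0.1025, agreeing with the finger contact. The heatsink's near edge runs from (324,117) to (432,110).

Run:
```python
from h import *
p=cam("wrist")
H=np.array([.4643,.3697]);a=np.radians(13.17);R2=np.array([[np.cos(a),-np.sin(a)],[np.sin(a),np.cos(a)]])
for q in((324,117),(432,110)): 
    w=onz(p,(q[0]/1.5625,q[1]/1.5625),.008)[:2];print(w.round(4),(R2.T@(w-H)).round(4))
R=tool(np.radians(103.2));rel(tcp([*H,.14],R),R);print(manip.read_state()["joint_pos"])
```

```text
[0.4277 0.2978] [-0.052  -0.0616]
[0.5249 0.3214] [ 0.048  -0.0608]
rel [0.702, -0.077, 0.634] [-0.005, -0.001, -0.061]
[3.25762320e-01 2.00987998e-03 1.78939014e+00 1.12760708e-03
 1.35369848e+00 1.43420920e-01]
```

>>> drive_tool(
  deltas="0.714 -0.077 0.4 0 0 -0.06 1;0.714 -0.077 0.5 0 0 -0.06 1;0.714 -0.077 0.634 0 0 -0.06 1;0.714 -0.077 0.634 0 0 -0.06 1;0.714 -0.077 0.634 0 0 -0.06 1;0.714 -0.077 0.634 0 0 -0.06 1",
)

```text
t: 21.5
tcp_pos: [0.4609, 0.3742, 0.3008]
tool_rot: [-1.945, -2.46, 0.016]
contact_force: [-0.2, -0.8, -0.3]
grip_width: 0.088
gripper_force: 0.0
```

Run:
```python
from h import *
H=np.array([.4643,.3727]);R=tool(np.radians(103.2));rel(tcp([*H,.012],R),R)
p=cam("wrist");F=p["frame"];hsv=cv2.cvtColor(F,cv2.COLOR_BGR2HSV)
m=((hsv[...,1]<40)&(hsv[...,2]>150)).astype(np.uint8)
a=np.radians(13.17);R2=np.array([[np.cos(a),-np.sin(a)],[np.sin(a),np.cos(a)]])
print([proj(p,[*(H+R2@[u,v]),.008]).round() for u,v in((-.05,.065),(.05,.065),(.05,-.065),(-.05,-.065))])
n,l,st,c=cv2.connectedComponentsWithStats(m);print([s for s in st[1:] if s[4]>300])
M=cv2.resize(F,(640,480));cv2.imwrite("pics/w3.png",M)
```

```text
rel [-0.008, 0.017, 0.491] [-0.015, 0.003, 0.003]
[array([206., 113.]), array([315., 114.]), array([307., 241.]), array([212., 241.])]
[array([  203,   114,   109,   142, 12711], dtype=int32)]
```

The mask puts the heatsink at columns 203-312 with its far edge at row 114, about 2.6 mm off the estimate sideways. I'll correct, go down and grip.

>>> drive_tool(
  deltas="-0.012 0.007 0.25 0 0 0 1;-0.012 0.007 0.4 0 0 0 1;-0.012 0.007 0.45 0 0 0 1;-0.012 0.007 0.487 0 0 0 1;-0.012 0.007 0.487 0 0 0 1;-0.012 0.007 0.487 0 0 0 0.4;-0.012 0.007 0.487 0 0 0 0.4;-0.012 0.007 0.487 0 0 0 0.4",
  force=20,
)

```text
t: 22.35
tcp_pos: [0.4672, 0.3707, 0.1873]
tool_rot: [-1.953, -2.459, -0.005]
contact_force: [-0.8, 1.2, 0.3]
grip_width: 0.0662
gripper_force: 0.0
```

>>> drive_tool(
  deltas="0 0 0 0 0 0 0.3;0 0 0 0 0 0 0.3;0 0 0 0 0 0 0.3;0 0 0 0 0 0 0.3",
  force=25,
)

```text
t: 22.75
tcp_pos: [0.4658, 0.37, 0.1853]
tool_rot: [-1.952, -2.458, 0.003]
contact_force: [-4.3, -0.7, 4.4]
grip_width: 0.0438
gripper_force: 25.0
```

>>> drive_tool(
  deltas="0 0 -0.05 0 0 0 0.3;0 0 -0.2 0 0 0 0.3;0 0 -0.4 0 0 0 0.3;0 0 -0.6 0 0 0 0.3;0 0 -0.8 0 0 0 0.3;0 0 -0.8 0 0 0 0.3;0 0 -0.8 0 0 0 0.3",
)

```text
t: 23.45
tcp_pos: [0.4672, 0.3701, 0.3873]
tool_rot: [-1.953, -2.459, -0.006]
contact_force: [-0.3, -0.7, -4.1]
grip_width: 0.0441
gripper_force: 25.0
```

Run:
```python
from h import *
s=manip.read_state();T=Ro.from_rotvec(s["tool_rot"]).as_matrix();print(s["tcp_pos"],s["contact_force"],s["grip_width"])
p=cam("wrist");F=p["frame"];hsv=cv2.cvtColor(F,cv2.COLOR_BGR2HSV)
m=((hsv[...,1]<45)&(hsv[...,2]>140)).astype(np.uint8)
n,l,st,c=cv2.connectedComponentsWithStats(m);i=1+np.argmax(st[1:,4]);print(st[i])
for r in range(st[i][1],st[i][1]+st[i][3],8):
    x=np.where(l[r]==i)[0];print(r,x.min(),x.max(),len(x))
# nominal flange-plane corners in the tool frame, tips at 19 mm over the underside
for u,v in((.065,-.05),(.065,.05),(0,-.05),(0,.05)):
    print(u,v,proj(p,s["tcp_pos"]+T@[u,v,.166+.011]).round(1))
cv2.imwrite("pics/w4.png",cv2.resize(F,(768,576)))
R=tool(np.radians(10.5));rel(np.array([*W(.0525,-.0025,0)[:2],.39]),R)
```

```text
[0.46719549 0.37005874 0.38726308] [-0.26504581 -0.69929532 -4.12044964] 0.04408136525045892
[  162   117   183   171 20345]
117 253 261 4
125 162 344 183
133 162 344 125
141 163 343 153
149 164 343 151
157 164 343 151
165 165 342 149
173 165 341 149
181 166 341 147
189 167 340 147
197 168 339 146
205 168 338 143
213 169 338 142
221 170 337 141
229 171 336 103
237 172 335 90
245 173 334 74
253 208 298 66
261 209 297 64
269 210 297 64
277 210 297 64
285 206 300 73
0.065 -0.05 [162.  124.3]
0.065 0.05 [345.7 124.3]
0 -0.05 [171.2 233. ]
0 0.05 [336.4 233. ]
rel [-1.289, 0.024, -0.023] [-0.003, 0.001, 2.057]
```

View pics/w4.png

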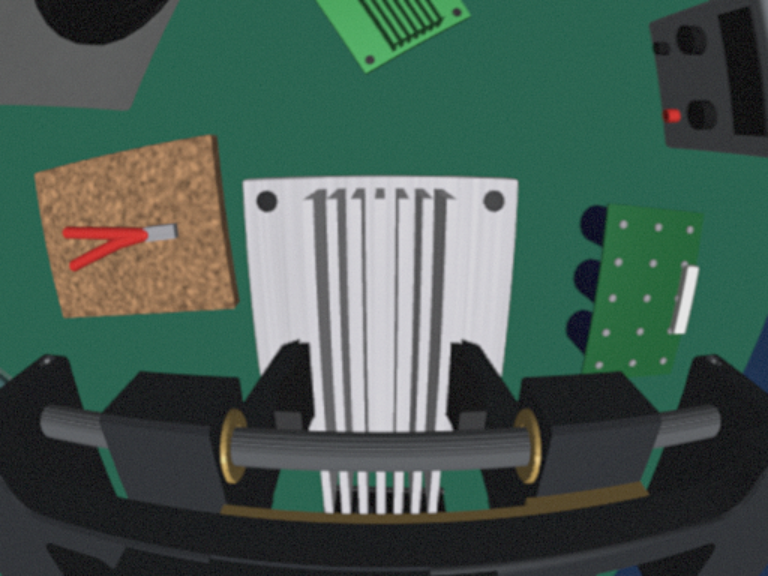

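The heatsink sits square in the grip, with its far edge at row 180 and corners at (244,180) and (517,180). It's about 2.5 mm forward along tool x, and I'll allow for that when placing. Now I'll carry it over.

>>> drive_tool(
  deltas="-0.65 0.012 -0.02 0 0 1 0.3;-0.65 0.012 -0.02 0 0 1 0.3;-0.65 0.012 -0.02 0 0 1 0.3;-0.65 0.012 -0.02 0 0 1 0.3;-0.65 0.012 -0.02 0 0 1 0.3;-0.65 0.012 -0.02 0 0 1 0.3;-0.65 0.012 -0.02 0 0 1 0.3",
)

```text
t: 24.2
tcp_pos: [0.5057, 0.2115, 0.3864]
tool_rot: [-2.745, -1.523, 0.012]
contact_force: [0.1, 1.2, -4.6]
grip_width: 0.0438
gripper_force: 25.0
```

Run:
```python
from h import *
R=tool(np.radians(10.5));rel(np.array([*W(.052,0,0)[:2],.39]),R)
```

```text
rel [-0.449, 0.455, -0.015] [-0.005, 0.009, 1.056]
```

>>> drive_tool(
  deltas="-0.449 0.455 -0.015 0 0 1 0.3;-0.449 0.455 -0.015 0 0 1 0.3;-0.449 0.455 -0.015 0 0 1 0.3;-0.449 0.455 -0.015 0 0 1 0.3;-0.449 0.455 -0.015 0 0 1 0.3;-0.449 0.455 -0.015 0 0 1 0.3;-0.449 0.455 -0.015 0 0 1 0.3",
)

```text
t: 24.9
tcp_pos: [0.5431, 0.0567, 0.3912]
tool_rot: [-3.119, -0.359, 0.009]
contact_force: [-0.5, 0.1, -4.7]
grip_width: 0.0439
gripper_force: 25.0
```

Run:
```python
from h import *
R=tool(np.radians(10.5));rel(np.array([*W(.052,0,0)[:2],.34]),R)
p=cam("top");F=p["frame"];hsv=cv2.cvtColor(F,cv2.COLOR_BGR2HSV)
```

```text
rel [-0.001, 0.002, 0.205] [-0.003, 0.007, 0.058]
```

>>> drive_tool(
  deltas="-0.001 0.002 0.15 0 0 0.058 0.3;-0.001 0.002 0.265 0 0 0.058 0.3;-0.001 0.002 0.265 0 0 0.058 0.3;-0.001 0.002 0.265 0 0 0.058 0.3",
)

```text
t: 25.35
tcp_pos: [0.5431, 0.0567, 0.3264]
tool_rot: [-3.127, -0.289, 0.007]
contact_force: [0.1, 1.1, -3.3]
grip_width: 0.0437
gripper_force: 25.0
```

Run:
```python
from h import *
a=cam("wrist")["frame"][90:300,130:380];p=cam("top");b=p["frame"][150:230,230:310]
q=cam("side");c=q["frame"][150:230,220:300]
z=lambda x,w:cv2.resize(x,(w,int(w*x.shape[0]/x.shape[1])),interpolation=cv2.INTER_CUBIC)
A=z(a,400);B=z(b,400);C=z(c,264)
o=np.zeros((600,800,3),np.uint8);o[:336,:400]=A;o[:400,400:]=B;o[336:600,:264]=C
cv2.imwrite("pics/m5.png",o)
s=[];
for i in range(4): s.append(manip.read_state()["tcp_pos"]);manip.camera("top")
print(np.array(s).round(4).tolist())
R=tool(np.radians(10.5));rel(np.array([*W(.052,0,0)[:2],.305]),R)
```

```text
[[0.5444, 0.0567, 0.3293], [0.5444, 0.0566, 0.3294], [0.5443, 0.0566, 0.3292], [0.5441, 0.0565, 0.3289]]
rel [-0.005, 0.001, 0.094] [-0.002, -0.001, -0.0]
```

View pics/m5.png

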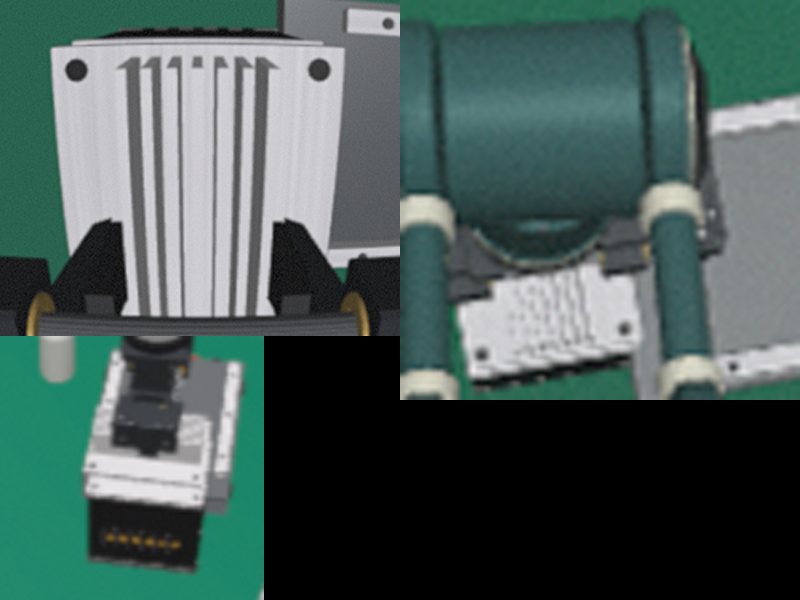

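The composite shows the heatsink hovering square over the baseplate. The baseplate's far edge, at row ~42 and columns 73-322 of the wrist crop, is parallel to the heatsink's far edge at row ~48. I'll work out the remaining offset from these edges.

Run:
```python
from h import *
p=cam("wrist");s=manip.read_state();T=Ro.from_rotvec(s["tool_rot"]).as_matrix();t=s["tcp_pos"]
g=lambda u,v,z:(T.T@(onz(p,(u/1.6+130,v/1.6+90),z)-t)).round(4)
zb=t[2]-.185
print(t,[g(u,v,zb+.008) for u,v in((51,48),(346,48))],[g(u,v,.12) for u,v in((73,42),(322,42))])
# edge rows by gradient, along the middle of the left/right flanges
G=cv2.cvtColor(p["frame"],cv2.COLOR_BGR2GRAY).astype(int)
for c in(190,205,300,315): print(c,G[108:126,c].tolist())
print(G[130,155:180].tolist(),G[117,165:190].tolist(),G[117,318:345].tolist())
R=tool(np.radians(10.5));rel(np.array([*W(.052,0,0)[:2],.305]),R)
```

```text
[0.54380222 0.05643704 0.32832194] [array([ 0.0671, -0.0498,  0.1771]), array([0.0671, 0.0505, 0.1769])] [array([ 0.0669, -0.0502,  0.2084]), array([0.0669, 0.0502, 0.2083])]
190 [83, 81, 76, 84, 83, 85, 81, 81, 52, 63, 144, 207, 207, 204, 206, 206, 205, 203]
205 [79, 75, 85, 101, 63, 15, 15, 12, 44, 109, 176, 203, 199, 201, 202, 197, 200, 201]
300 [81, 75, 82, 108, 60, 16, 21, 28, 44, 113, 184, 211, 211, 211, 210, 212, 213, 209]
315 [125, 124, 120, 125, 121, 123, 124, 122, 95, 79, 144, 201, 207, 204, 207, 205, 209, 204]
[80, 77, 80, 81, 81, 78, 87, 148, 200, 209, 204, 202, 201, 200, 201, 193, 140, 72, 35, 44, 47, 50, 48, 49, 42] [75, 78, 77, 77, 78, 77, 78, 79, 82, 79, 76, 79, 80, 80, 80, 81, 82, 78, 81, 80, 78, 81, 80, 73, 69] [110, 111, 108, 109, 108, 113, 112, 115, 110, 112, 111, 112, 114, 112, 113, 112, 111, 111, 115, 115, 114, 112, 116, 113, 111, 112, 115]
rel [-0.004, 0.001, 0.093] [-0.002, -0.0, -0.001]
```

The heatsink is aligned with the baseplate to within 0.5 mm in the wrist view. I'll lower it straight down, slowly.

>>> drive_tool(
  deltas="0 0 0.016 0 0 0 0.3;0 0 0.032 0 0 0 0.3;0 0 0.048 0 0 0 0.3;0 0 0.06 0 0 0 0.3;0 0 0.068 0 0 0 0.3;0 0 0.072 0 0 0 0.3;0 0 0.072 0 0 0 0.3",
)

```text
t: 26.45
tcp_pos: [0.5434, 0.0565, 0.309]
tool_rot: [-3.127, -0.287, 0.004]
contact_force: [0.0, 0.6, -2.9]
grip_width: 0.044
gripper_force: 25.0
```

>>> drive_tool(
  deltas="0 0 0.004 0 0 0 0.3;0 0 0.008 0 0 0 0.3;0 0 0.008 0 0 0 0.3",
)

```text
t: 26.75
tcp_pos: [0.5434, 0.0565, 0.3072]
tool_rot: [-3.127, -0.287, 0.003]
contact_force: [0.2, -0.2, -1.7]
grip_width: 0.0438
gripper_force: 25.0
```

>>> drive_tool(
  deltas="0 0 0.004 0 0 0 0.3;0 0 0.008 0 0 0 0.3;0 0 0.008 0 0 0 0.3",
)

```text
t: 27.05
tcp_pos: [0.5435, 0.0564, 0.3054]
tool_rot: [-3.127, -0.286, 0.003]
contact_force: [-0.0, -0.1, -1.6]
grip_width: 0.0435
gripper_force: 25.0
```

>>> drive_tool(
  deltas="0 0 0.004 0 0 0 0.3;0 0 0.004 0 0 0 0.3",
)

```text
t: 27.25
tcp_pos: [0.5436, 0.0564, 0.3053]
tool_rot: [-3.127, -0.286, 0.002]
contact_force: [-2.8, -0.7, 4.9]
grip_width: 0.044
gripper_force: 25.0
```

>>> drive_tool(
  deltas="0 0 0.004 0 0 0 0.3;0 0 0.004 0 0 0 0.3",
)

```text
t: 27.45
tcp_pos: [0.5435, 0.0564, 0.3053]
tool_rot: [-3.127, -0.286, 0.002]
contact_force: [-5.1, -2.0, 11.3]
grip_width: 0.0439
gripper_force: 25.0
```

>>> drive_tool(
  deltas="0 0 0.003 0 0 0 0.3;0 0 0.003 0 0 0 0.3",
)

```text
t: 27.65
tcp_pos: [0.5436, 0.0565, 0.3053]
tool_rot: [-3.127, -0.287, 0.002]
contact_force: [-7.7, -1.7, 15.4]
grip_width: 0.0439
gripper_force: 25.0
```

It's seated. I'll ease off the load, open the fingers and rise.

>>> drive_tool(
  deltas="0 0 -0.006 0 0 0 0.3;0 0 -0.009 0 0 0 0.3;0 0 -0.009 0 0 0 0.65;0 0 -0.009 0 0 0 0.8;0 0 -0.009 0 0 0 0.8;0 0 -0.009 0 0 0 0.8;0 0 -0.009 0 0 0 0.8",
)

```text
t: 28.35
tcp_pos: [0.5434, 0.0565, 0.3045]
tool_rot: [-3.127, -0.286, 0.003]
contact_force: [-0.0, 0.0, 0.5]
grip_width: 0.0703
gripper_force: 0.0
```

>>> drive_tool(
  deltas="0 0 -0.04 0 0 0 0.8;0 0 -0.1 0 0 0 0.8;0 0 -0.2 0 0 0 0.8;0 0 -0.4 0 0 0 0.8;-0.1 0 -0.5 0 0 0 0.8;-0.2 0 -0.6 0 0 0 0.8;-0.2 0 -0.6 0 0 0 0.8",
)

```text
t: 29.05
tcp_pos: [0.4938, 0.047, 0.4612]
tool_rot: [-3.128, -0.286, -0.012]
contact_force: [0.5, -0.1, -0.1]
grip_width: 0.0706
gripper_force: 0.0
```

Run:
```python
from h import *
s=manip.read_state();print(s["t"],s["tcp_pos"],s["contact_force"])
p=cam("wrist");G=cv2.cvtColor(p["frame"],cv2.COLOR_BGR2GRAY).astype(int)
for o in("heatsink","baseplate","power_module"): print(o,[(a["rect"],a["score"]) for a in manip.find_in(p,o)[:2]])
C=np.array([*W(.0525,-.0025,0)[:2]])
for z in(.12,.128): print(z,[proj(p,[*(C+u*ex+v*ey),z]).round(1).tolist() for u,v in((-.05,-.065),(.05,-.065),(.05,.065),(-.05,.065))])
q=cam("side")
for z in(.12,.128): print(z,[proj(q,[*(C+u*ex+v*ey),z]).round(1).tolist() for u,v in((-.05,-.065),(.05,-.065),(.05,.065),(-.05,.065))])
for o in("heatsink","power_module","short_heatsink","screwdriver","glass_jar","solder_reel","flux_bottle","transformer","capacitor_board"): print(o,[(np.round(a["rect"]).tolist(),a["score"]) for a in manip.find_in(q,o)[:1]],[np.round(a["point"]).tolist() for a in manip.spot_point(q,o)[:1]])
```

```text
29.05 [0.49377405 0.04701299 0.46121976] [ 0.49185353 -0.11460164 -0.11663   ]
heatsink [([206.0, 62.7, 96.4, 125.6], 0.78), ([0.0, 126.9, 15.4, 45.4], 0.77)]
baseplate []
power_module [([167.1, 198.9, 121.2, 40.1], 0.38)]
0.12 [[299.4, 63.7], [205.8, 63.9], [208.7, 180.6], [296.8, 180.5]]
0.128 [[300.6, 62.9], [204.6, 63.1], [207.7, 182.6], [297.9, 182.4]]
0.12 [[249.4, 177.8], [245.4, 196.4], [280.6, 200.5], [283.2, 181.5]]
0.128 [[249.4, 176.3], [245.4, 194.9], [280.7, 198.9], [283.3, 180.0]]
heatsink [([230.0, 318.0, 44.0, 48.0], 0.74)] [[253.0, 339.0]]
power_module [([242.0, 196.0, 36.0, 27.0], 0.58)] [[259.0, 190.0]]
short_heatsink [([295.0, 136.0, 22.0, 12.0], 0.59)] [[306.0, 144.0]]
screwdriver [([300.0, 202.0, 14.0, 28.0], 0.61)] [[301.0, 223.0]]
glass_jar [([194.0, 198.0, 18.0, 32.0], 0.62)] [[203.0, 224.0]]
solder_reel [([204.0, 185.0, 12.0, 18.0], 0.57)] [[214.0, 200.0]]
flux_bottle [] [[236.0, 158.0]]
transformer [([297.0, 205.0, 18.0, 29.0], 0.53)] [[202.0, 220.0]]
capacitor_board [([175.0, 242.0, 37.0, 42.0], 0.93)] [[195.0, 269.0]]
```

>>> drive_tool(
  deltas="0 1 -0.1 0 0 0 0.8;0 1 -0.1 0 0 0 0.8;0 1 -0.1 0 0 0 0.8;0 1 -0.1 0 0 0 0.8;0 1 -0.1 0 0 0 0.8;0 1 -0.1 0 0 0 0.8",
)

```text
t: 30.8
tcp_pos: [0.5405, -0.2038, 0.4798]
tool_rot: [3.128, 0.278, -0.002]
contact_force: [0.7, 1.0, 0.2]
grip_width: 0.0708
gripper_force: 0.0
```

>>> drive_tool(
  deltas="0 1 0 0 0 0 0.8;0 1 0 0 0 0 0.8;0 1 0 0 0 0 0.8;0 1 0 0 0 0 0.8;0 1 0 0 0 0 0.8;0 1 0 0 0 0 0.8",
)

```text
t: 31.4
tcp_pos: [0.5855, -0.4494, 0.476]
tool_rot: [-3.128, -0.28, 0.007]
contact_force: [0.1, 0.5, -0.1]
grip_width: 0.0704
gripper_force: 0.0
```

Run:
```python
from h import *
s=manip.read_state();print(s["t"],s["tcp_pos"])
p=cam("top");F=p["frame"];cv2.imwrite("pics/fin.png",F)
hsv=cv2.cvtColor(F,cv2.COLOR_BGR2HSV);m=((hsv[...,1]<45)&(hsv[...,2]>165)).astype(np.uint8)
m[:,:]*=1;k=np.zeros_like(m);k[150:250,220:320]=m[150:250,220:320]
n,l,st,c=cv2.connectedComponentsWithStats(k);print(st[1:][st[1:,4]>60].tolist())
for X in((-.05,-.065),(.05,-.065),(.05,.065),(-.05,.065)):
    print(proj(p,[*(W(.05+X[0],X[1],0)[:2]),.128]).round(1))
G=cv2.cvtColor(F,cv2.COLOR_BGR2GRAY).astype(int)
for r in(172,180,188,196,204,212,220): print(r,G[r,228:292].tolist())
```

```text
31.4 [ 0.58546253 -0.44938917  0.4759749 ]
[[280, 168, 40, 11, 154], [237, 176, 41, 49, 1492], [289, 217, 31, 10, 135]]
[269.9 176.5]
[236.2 182.4]
[243.8 226.3]
[278.  220.1]
172 [81, 86, 83, 80, 87, 83, 84, 84, 81, 86, 85, 84, 83, 89, 84, 87, 85, 82, 85, 87, 85, 84, 84, 82, 87, 83, 85, 80, 88, 83, 82, 86, 89, 80, 85, 85, 84, 83, 88, 81, 84, 82, 86, 87, 84, 85, 87, 88, 84, 83, 85, 83, 83, 84, 78, 86, 86, 93, 99, 97, 105, 121, 133, 151]
180 [84, 85, 88, 84, 83, 85, 88, 83, 76, 82, 117, 139, 174, 197, 187, 186, 189, 190, 201, 199, 183, 214, 196, 181, 201, 186, 199, 171, 196, 202, 181, 198, 166, 214, 210, 209, 207, 209, 208, 199, 197, 212, 187, 114, 131, 132, 131, 132, 132, 129, 134, 128, 124, 121, 126, 134, 133, 131, 131, 134, 133, 134, 130, 134]
188 [86, 80, 84, 78, 83, 84, 87, 84, 77, 128, 212, 201, 200, 196, 196, 200, 200, 202, 197, 189, 208, 199, 191, 200, 192, 206, 191, 197, 194, 179, 194, 164, 209, 185, 164, 210, 208, 209, 208, 209, 209, 209, 207, 197, 167, 128, 131, 133, 136, 133, 135, 137, 130, 130, 132, 136, 136, 133, 131, 135, 132, 135, 134, 133]
196 [86, 83, 85, 86, 85, 83,
[... 520 characters left out ...]
133, 130, 134, 135, 132, 136, 135, 137, 133, 135, 134, 136, 132, 130, 135, 137]
212 [83, 84, 86, 83, 89, 85, 87, 85, 84, 83, 89, 87, 75, 138, 212, 206, 208, 202, 203, 206, 207, 207, 207, 200, 194, 208, 203, 197, 180, 214, 193, 179, 193, 165, 215, 192, 166, 195, 165, 210, 202, 203, 202, 207, 211, 203, 206, 210, 193, 137, 130, 136, 132, 135, 136, 133, 135, 135, 133, 136, 134, 136, 134, 138]
220 [84, 85, 80, 88, 86, 87, 83, 85, 83, 82, 83, 86, 87, 83, 101, 165, 200, 170, 131, 165, 205, 203, 206, 204, 195, 179, 189, 183, 159, 190, 152, 179, 183, 184, 203, 187, 205, 204, 195, 195, 197, 170, 175, 150, 110, 100, 86, 91, 115, 143, 130, 134, 134, 135, 136, 136, 133, 135, 136, 133, 134, 135, 134, 133]
```

```bash
python3 -c "
from plant import manip
print(manip.job_done())"
```

```text
the job is handed in; nothing more can be done
None
```

I handed the job in at about 31 s: the power module was tumbled onto its resin face, pushed flush against the front of the stand, and the matching heatsink set down squarely on its baseplate. During the tumble the fingers briefly wedged against the module at about 40 N, and I viewed 11 pictures, one over the limit of 10.

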